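# Counter-hold a hidden bolt head behind a bracket

## Task

The little geared motor is running the nut on the bracket, but the bolt creeps round with it. Slide the cover by its red knob to the right, fully against its stop, then reach down into the narrow gap behind the bracket and grip the hex bolt head firmly between the fingers so that it no longer turns. Finish while still holding the head, with the cover left open, and leave the multimeter, the screwdriver and the tape roll where they lie.

Things in the scene. Friction and masses are not known exactly. Their poses are not given: they have to be found in the camera images.
- rig: Test rig fixed to the table. Origin on the table straight under the middle of the bolt head; x is the bolt's axis, pointing from the motor through the bracket to the head (away from the robot), y left, z up. Grey base plate 12 mm thick: x -166 to +70 mm, y -75 to +75 mm, and a strip x +4 to +70 mm on to y = -215 mm. The motor in front of the bracket is 99 mm high; the rail and the cover's block reach back to x = +62 mm.
- gap_mouth (a point): Middle of the mouth of the gap, 30 mm above the bolt's axis, level with the plates' tops (105 mm above the table). The gap is 48 mm wide, open at both ends, its floor 12 mm above the table. Plates, 10 mm thick, in the rig's frame: bracket x -34 to -24 mm, y -65 to +65 mm; rear plate x +24 to +34 mm, y -200 to +65 mm.
- bolt_head (a point): Middle of the brass-coloured hex bolt head in the gap, on the bolt's axis, 75 mm above the table; fixed to the rig, with the rig's axes. The head is 30 mm across flats (34.6 mm across corners), 14 mm long (rig x -7 to +7 mm); a sleeve 22 mm in diameter joins it to the bracket. Seen only once the cover is open.
- bolt (a joint): Turn of the bolt about the rig's x axis (rad, right-handed). At 0 two flats of the head are upright and face the rig's +y and -y (again every 1.047). It starts between -0.30 and -0.10; the motor turns it steadily at about +0.013 rad/s with about 0.04 N m until it is held. A firm grip stops it even a little out of square.
- cover_knob (a point): Middle of the grip of the cover's red upright knob, a cylinder 22 mm in diameter reaching 17 mm above and 19 mm below this point (30 mm wide foot below that). It stands at rig x = 0 in the middle of the cover's length. The cover is a grey plate 92 mm (x) by 90 mm (y), 5 mm thick; its upper face is 25 mm below this point, 112 mm above the table.
- cover (a joint): Slide of the cover to the right, along the rig's -y (m): 0 with its middle over the bolt head, 0.145 against its right stop. It starts between 0 and 0.03, needs about 2 N (a little more when fast) to slide and stays where it is left.
- multimeter: Bystander: orange and grey multimeter 145 x 74 x 43 mm lying loose on the table; origin at the centre of its underside.
- screwdriver: Bystander: loose screwdriver with a red handle, 25 x 194 x 24 mm; origin at the centre of its underside.
- tape: Bystander: loose roll of dark tape 55 mm in diameter, 19 mm high; origin at the centre of its underside.

How it is judged:
On the way:
1. the cover is slid fully right to its stop (value of joint cover above 0.139 m), for 0.2 s.
At the end, for the whole second after the job is handed in: Through the last second the fingers grip the bolt head with more than 6 N, the grasp point is within 20 mm of the head's middle, the bolt turns at less than 0.005 rad/s either way, and the cover is within 10 mm of its right stop (value of joint cover above 0.135 m and contact force between the fingers and bolt above 6 N and distance between the grasp point and bolt_head below 0.02 m and velocity of joint bolt between -0.005 and 0.005 rad/s); the arm keeps its last pose, push and grip.
It fails at once if a bystander (multimeter, screwdriver or tape) is moved more than 25 mm (distance of any of multimeter, screwdriver, tape from where it was at the start of the episode above 0.025 m).
It also fails if it takes over 48 s, if anything falls off the work surface, if the arm or the gripper's body presses on something with over 40 N, if the wrist force passes 120 N, or if a joint passes its speed limit or range.

## Robot

A 6-joint arm with a two-finger parallel gripper is mounted at the origin on the work surface; the furniture and walls round the work are solid. World frame = base frame: x ahead of the robot, y to its left, z up, the work surface at z = 0. Lengths are in m, angles in rad, forces in N, time in s.
With the tool pointing down it reaches from about 0.35 to 0.925 m from the base axis. Payload 6.4 kg.
Tool frame: the origin (TCP) lies at the very end of the fingers, on their centre line; the grasp point (between the pads) lies 19 mm behind it; z points along the fingers, y is the direction in which the jaws open and shut (so a half turn about z gives the same grasp; the last joint's range is limited). The gripper opens to 94 mm and grips with 3 to 60 N. Pads are 16 mm wide; open, the fingers measure 119 mm over their backs; the gripper's body (75 mm by 177 mm) begins 78 mm behind the grasp point.
Start: joints at [1.088, 0.245, 1.558, -0, 1.339, -0.174], TCP at [0.198, 0.619, 0.205] pointing down, gripper open.
Joint ranges: [-3.13, 3.13], [-1.02, 2.26], [0.13, 2.54], [-0.95, 4.09], [0.21, 2.88], [-2.74, 2.74]. Speed limits (rad/s): [2.57, 2.57, 3.14, 3.14, 3.14, 3.14].

## Interface

Orientations are given as a rotation vector (axis times angle).
In Python, from bench import bot, snapshot, camera_model gives the robot as it stands. The module is installed in compiled form; this text tells all that it offers.
- The arm moves only by the tool send_rows, never from a script. Its argument "steps" is a list of rows, each an object of numbers: "tx", "ty", "tz": the shift along the tool's x, y, z each as a share of 0.4 m, from -1 to 1; "twist": the turn about the tool's z as a share of 30 degrees, from -1 to 1; "fingers": the closure, from -1 (fully open) to 1 (shut). A call has 1 to 8 rows; each row is the pose to reach, as a shift and turn from the pose commanded when the call began, along the tool's axes at that moment; what a row does not reach only later rows make up. A row lasts 1/12 s, in which the tool goes at most 41.7 mm and 7.16 degrees, less where a joint would pass 70% of its speed; a pose out of reach is approached as far as the arm can. A call with a number of a shift or a turn outside -1 to 1 is refused whole. A call with a gripper value outside its range is refused whole. The fingers move at their own pace and stop on an object; the grip force is fixed at half the most. Time passes only in rows, so rows that repeat a pose let the fingers close. It gives the time, the measured TCP pose, the force and the opening at its end, in the units of the state.
- bot.state(): the state, without advancing time (a new reading comes with each control period).
- snapshot(name): name is "scene" or "top" or "wrist"; returns the picture (400x640x3 uint8, red, green, blue); there is no depth.
- camera_model(name): a dict with "fx", "fy", "cx", "cy" (pixels), "R" (3x3) and "t" (3): a world point X has camera coordinates R X + t; the wrist camera has in their place "hand_eye" (4x4, takes a point from camera to tool coordinates, whose origin is the TCP and whose axes are the flange's). Camera axes: x right, y down, z forward; pixel columns grow to the right and rows downward; lengths in m; the calibration is good to about 2 mm. A picture is of the moment at which its call begins: read the wrist's pose just before it. camera_model takes no time and is no camera call.
- bot.sign_off(): hands the job in, once; it reports no verdict.
The state is a dict: "time_s": time; "qpos": joint angles; "joint_vel": joint speeds; "joint_efforts": joint torques, N m; "position": TCP position; "tcp_rot": TCP orientation; "ft_force": force on the tool from outside, world axes, zero at the start; "wrist_torque": the same for the moment, N m; "opening": finger opening in m.
Only numpy, scipy, OpenCV 4.12 (cv2) and the standard library are available. Lean on these libraries where they do the work, as an engineer would, in place of code of your own. Each camera call takes 0.05 s, during which the arm holds its last target.

## Working session

There is one attempt and no reset: what is moved stays moved. The work goes in short steps, Python scripts to look and compute and a tool call to move; the robot and the scene stay as the last step left them, time stands still between calls to the robot, and variables do not carry over. Pictures are saved under pics/ and viewed, and the job is handed in when it is done.

Besides the shell and the picture viewer there is one more tool, called as a command line: name --argument value ..., lists and objects as JSON in quotes. send_rows: Moves the arm, as the interface text tells. Its arguments: {"type":"object","properties":{"steps":{"type":"array"}},"required":["steps"]}

```bash
mkdir -p pics; python3 - <<'E'
from bench import bot,snapshot,camera_model
import cv2,numpy as np
s=bot.state();print(s)
for n in("scene","top","wrist"):
    cv2.imwrite(f"pics/{n}0.png",snapshot(n)[:,:,::-1]);print(n,camera_model(n))
E
```

```text
{'time_s': 0.0, 'qpos': array([ 1.08793040e+00,  2.45817860e-01,  1.55896768e+00, -3.05936336e-06,
        1.33870802e+00, -1.74077163e-01]), 'joint_vel': array([ 1.03707631e-03, -1.31379688e-03,  7.70181171e-05,  5.42218624e-04,
        1.25426921e-03,  1.24315155e-03]), 'joint_efforts': array([-4.43480385e-04, -4.15830338e+01, -3.14603484e+01,  6.85023749e-02,
        3.31650500e-02, -1.25146630e-04]), 'position': array([0.19724227, 0.61873432, 0.20436785]), 'tcp_rot': array([-4.83024340e-01, -3.10361869e+00,  2.82725473e-03]), 'ft_force': array([-0.15348392, -0.2434519 , -0.14099961]), 'wrist_torque': array([ 0.01175273, -0.01399888,  0.02567524]), 'opening': 0.09416352985022199}
scene {'fx': 520.6640794449136, 'fy': 520.6640794449136, 'cx': 325.7141761590182, 'cy': 197.02346516067286, 'R': array([[ 0.86621208, -0.49906374, -0.02473908],
       [-0.29382565, -0.46868979, -0.83306444],
       [ 0.4041573 ,  0.72887946, -0.55262249]]), 't': array([-0.5312106 ,  0.20944026,  1.17531085])}
top {'fx': 509.8086510008703, 'fy': 509.8086510008703, 'cx': 311.67221731840925, 'cy': 197.9592017053282, 'R': array([[ 5.85257510e-02, -9.98285877e-01,  2.10500507e-04],
       [-9.75895276e-01, -5.72574805e-02, -2.10594376e-01],
       [ 2.10245444e-01,  1.21197676e-02, -9.77573508e-01]]), 't': array([-0.11715374,  0.57852839,  1.57129089])}
wrist {'fx': 290.93349189297436, 'fy': 290.93349189297436, 'cx': 317.5443107652473, 'cy': 203.64696656393264, 'hand_eye': array([[ 1.29515896e-03, -9.69826842e-01, -2.43791345e-01,
         7.05586144e-02],
       [ 9.99999044e-01,  1.13782699e-03,  7.86174584e-04,
         4.49962986e-05],
       [-4.85060841e-04, -2.43792130e-01,  9.69827388e-01,
        -1.77831694e-01],
       [ 0.00000000e+00,  0.00000000e+00,  0.00000000e+00,
         1.00000000e+00]])}
```

View pics/scene0.png

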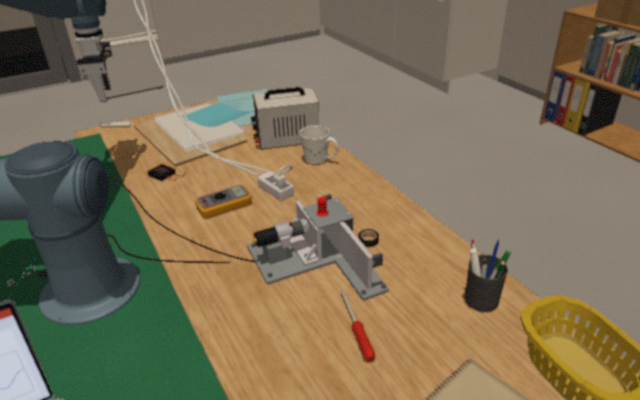

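View pics/top0.png

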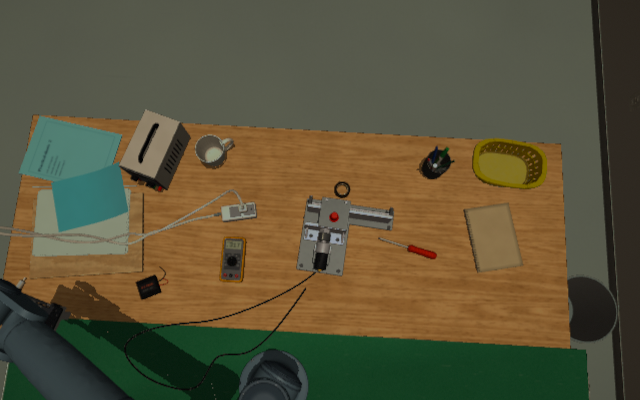

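View pics/wrist0.png

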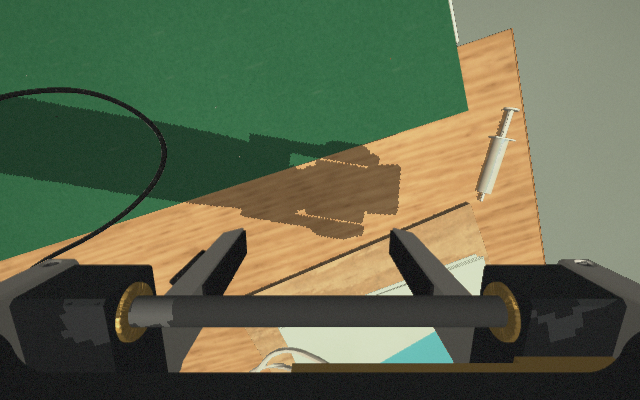

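The scene camera shows the knob near (322,206) and the top camera shows it near (334,216). The motor is towards the robot, the tape is behind the rig, the screwdriver is to the right and the multimeter to the left. I'll zoom in next.

```bash
python3 - <<'E'
import cv2
a=cv2.imread("pics/scene0.png")[180:310,235:395];cv2.imwrite("pics/s0z.png",cv2.resize(a,None,fx=4.5,fy=4.5,interpolation=2))
a=cv2.imread("pics/top0.png")[170:290,280:440];cv2.imwrite("pics/t0z.png",cv2.resize(a,None,fx=5,fy=5,interpolation=2))
E
```

```text
(no output)
```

View pics/s0z.png

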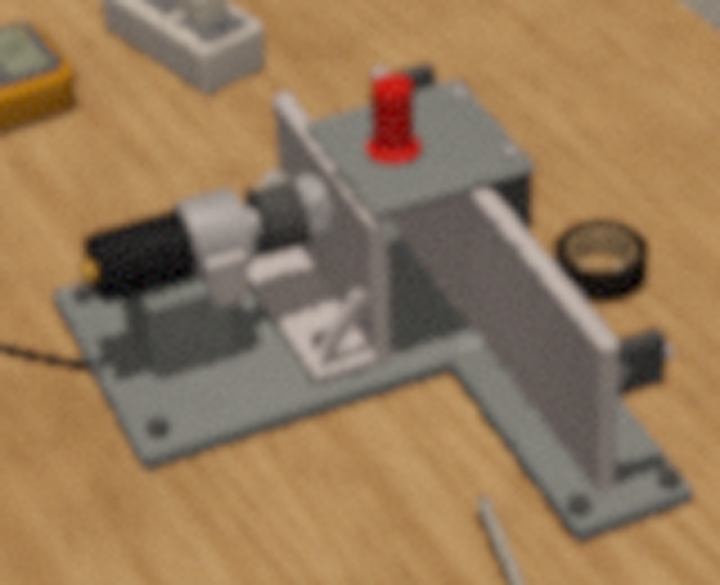

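View pics/t0z.png

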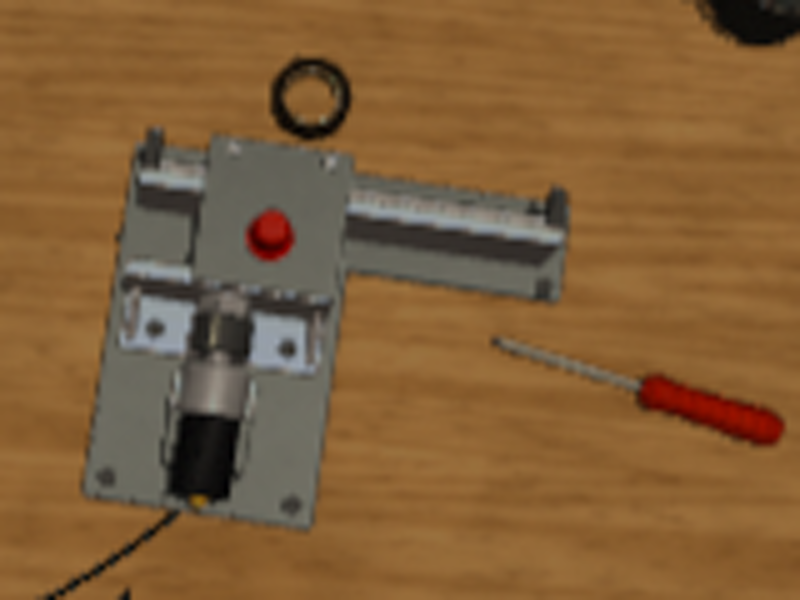

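```bash
cat > h.py <<'E'
import numpy as np,cv2
from scipy.spatial.transform import Rotation as Ro
from bench import bot,snapshot,camera_model
def proj(n,X,s=None):
    c=camera_model(n);X=np.atleast_2d(X)
    if n=='wrist':
        T=np.eye(4);T[:3,:3]=Ro.from_rotvec(s['tcp_rot']).as_matrix();T[:3,3]=s['position']
        M=np.linalg.inv(T@c['hand_eye']);P=X@M[:3,:3].T+M[:3,3]
    else: P=X@c['R'].T+c['t']
    return np.c_[c['fx']*P[:,0]/P[:,2]+c['cx'],c['fy']*P[:,1]/P[:,2]+c['cy']]
def rig2w(p,X):
    x,y,z,a=p;c,s=np.cos(a),np.sin(a);X=np.atleast_2d(X)
    return X@np.array([[c,-s,0],[s,c,0],[0,0,1]]).T+[x,y,z]
E
python3 - <<'E'
from h import *
from scipy.optimize import least_squares
T=[((-166,75,12),(83,492)),((-166,-75,12),(310,528)),((4,-215,12),(557,300)),((4,-75,12),(345,272)),((24,-200,105),(563,243))]
S=[((-166,-75,12),(148,462)),((-166,75,12),(57,293)),((4,-215,12),(583,537)),((70,-215,12),(690,493)),((34,-200,105),(615,345)),((24,-200,105),(600,350))]
CT=[((46,45,112),(212,135)),((46,-45,112),(353,157)),((0,0,154),(270,222))]
CS=[((-46,-45,112),(380,215)),((46,-45,112),(530,165)),((0,0,154),(393,80))]
f=lambda p:(280+p[0]/5,170+p[1]/5)
g=lambda p:(235+p[0]/4.5,180+p[1]/4.5)
def res(q):
    r=[]
    for n,L,k,cv in(("top",T,f,0),("scene",S,g,0),("top",CT,f,1),("scene",CS,g,1)):
        X=np.array([l[0] for l in L],float)/1000
        if cv: X[:,1]-=q[4]
        r.append(proj(n,rig2w(q[:4],X))-np.array([k(l[1]) for l in L]))
    return np.vstack(r).ravel()
o=least_squares(res,[.45,-.1,0,-.1,.01],loss='soft_l1')
print(o.x);print(res(o.x).reshape(-1,2).round(1))
# independent triangulation of knob top
P=[]
def tri(a,b):
    return least_squares(lambda X:np.r_[proj('top',X)[0]-a,proj('scene',X)[0]-b],[.5,-.1,.1]).x
print('knobtop',tri(f((270,222)),g((393,80))),'model',rig2w(o.x[:4],[0,-o.x[4],.154]))
print('knob',rig2w(o.x[:4],[0,-o.x[4],.137]),'head',rig2w(o.x[:4],[0,0,.075]))
E
```

```text
[ 0.52212747 -0.13672474 -0.00224256 -0.10024642  0.01814123]
[[-0.6 -0.9]
 [ 0.2 -0.7]
 [ 0.8 -0.1]
 [ 0.7 -1.2]
 [ 0.3 -0.3]
 [-0.8 -1.1]
 [-0.2 -1.2]
 [-1.2 -1. ]
 [ 1.8 -0.5]
 [ 1.8  0.3]
 [ 0.9  0.6]
 [-0.8  2.6]
 [-0.3  2.7]
 [ 0.3 -0.6]
 [-6.9  1.2]
 [-3.3  1.6]
 [ 0.3  0.4]]
knobtop [ 0.51920087 -0.15434619  0.1528959 ] model [[ 0.52031192 -0.1547749   0.15175744]]
knob [[ 0.52031192 -0.1547749   0.13475744]] head [[ 0.52212747 -0.13672474  0.07275744]]
```

```bash
python3 - <<'E'
from h import *
from scipy.optimize import fsolve
for uv in((60,240),(120,241),(180,222),(215,205),(240,195)):
    for z in(0,.1,.2,.3):
        X=fsolve(lambda q:proj('top',[q[0],q[1],z])[0]-uv,[.4,.3]);print(uv,z,X.round(3),proj('scene',[*X,z])[0].round(0))
s=bot.state();print(Ro.from_rotvec(s['tcp_rot']).as_matrix().round(3))
E
```

```text
(60, 240) 0 [0.409 0.731] [175. 127.]
(60, 240) 0.1 [0.399 0.68 ] [171. 106.]
(60, 240) 0.2 [0.389 0.63 ] [167.  83.]
(60, 240) 0.3 [0.379 0.58 ] [162.  58.]
(120, 241) 0 [0.417 0.534] [195. 148.]
(120, 241) 0.1 [0.407 0.496] [190. 126.]
(120, 241) 0.2 [0.396 0.458] [185. 101.]
(120, 241) 0.3 [0.385 0.419] [179.  73.]
(180, 222) 0 [0.491 0.346] [237. 166.]
(180, 222) 0.1 [0.476 0.319] [231. 142.]
(180, 222) 0.2 [0.461 0.292] [225. 115.]
(180, 222) 0.3 [0.446 0.265] [219.  86.]
(215, 205) 0 [0.555 0.236] [270. 176.]
(215, 205) 0.1 [0.536 0.216] [264. 151.]
(215, 205) 0.2 [0.517 0.195] [257. 123.]
(215, 205) 0.3 [0.498 0.175] [250.  92.]
(240, 195) 0 [0.594 0.157] [293. 184.]
(240, 195) 0.1 [0.572 0.141] [287. 158.]
(240, 195) 0.2 [0.551 0.125] [280. 130.]
(240, 195) 0.3 [0.53 0.11] [272.  98.]
[[-0.953  0.304 -0.001]
 [ 0.304  0.953 -0.001]
 [ 0.    -0.001 -1.   ]]
```

send_rows --steps '[{"tx": -0.067,"ty": -0.073,"tz": -0.024,"twist": -0.05},{"tx": -0.134,"ty": -0.147,"tz": -0.048,"twist": -0.1},{"tx": -0.2,"ty": -0.22,"tz": -0.07,"twist": -0.15},{"tx": -0.268,"ty": -0.293,"tz": -0.095,"twist": -0.2},{"tx": -0.336,"ty": -0.367,"tz": -0.12,"twist": -0.25},{"tx": -0.4,"ty": -0.44,"tz": -0.14,"twist": -0.3},{"tx": -0.47,"ty": -0.51,"tz": -0.17,"twist": -0.35},{"tx": -0.537,"ty": -0.587,"tz": -0.19,"twist": -0.4}]'

```text
validation failed for argument at $.st...
```

send_rows --steps '[{"tx": -0.067,"ty": -0.073,"tz": -0.024,"twist": -0.05,"fingers": -1},{"tx": -0.134,"ty": -0.147,"tz": -0.048,"twist": -0.1,"fingers": -1},{"tx": -0.2,"ty": -0.22,"tz": -0.07,"twist": -0.15,"fingers": -1},{"tx": -0.268,"ty": -0.293,"tz": -0.095,"twist": -0.2,"fingers": -1},{"tx": -0.336,"ty": -0.367,"tz": -0.12,"twist": -0.25,"fingers": -1},{"tx": -0.4,"ty": -0.44,"tz": -0.14,"twist": -0.3,"fingers": -1},{"tx": -0.47,"ty": -0.51,"tz": -0.17,"twist": -0.35,"fingers": -1},{"tx": -0.537,"ty": -0.587,"tz": -0.19,"twist": -0.4,"fingers": -1}]'

```text
time_s: 0.82
position: [0.3313, 0.3287, 0.2822]
tcp_rot: [0.153, 3.137, 0.001]
ft_force: [0.0, -0.0, 0.5]
opening: 0.0941
```

send_rows --steps '[{"tx": -0.025,"ty": -0.1,"tz": 0,"twist": 0,"fingers": -1},{"tx": -0.05,"ty": -0.2,"tz": 0,"twist": 0,"fingers": -1},{"tx": -0.075,"ty": -0.3,"tz": 0,"twist": 0,"fingers": -1},{"tx": -0.1,"ty": -0.4,"tz": 0,"twist": 0,"fingers": -1},{"tx": -0.125,"ty": -0.5,"tz": 0,"twist": 0,"fingers": -1},{"tx": -0.15,"ty": -0.6,"tz": 0,"twist": 0,"fingers": -1},{"tx": -0.175,"ty": -0.7,"tz": 0,"twist": 0,"fingers": -1},{"tx": -0.2,"ty": -0.8,"tz": 0,"twist": 0,"fingers": -1}]'

```text
time_s: 1.48
position: [0.3783, 0.0021, 0.2815]
tcp_rot: [0.156, 3.137, -0.0]
ft_force: [0.6, 1.0, -0.0]
opening: 0.0939
```

send_rows --steps '[{"tx": -0.025,"ty": -0.1,"tz": 0,"twist": 0,"fingers": -1},{"tx": -0.05,"ty": -0.2,"tz": 0,"twist": 0,"fingers": -1},{"tx": -0.08,"ty": -0.28,"tz": 0,"twist": 0,"fingers": -1},{"tx": -0.1,"ty": -0.34,"tz": 0,"twist": 0,"fingers": -1},{"tx": -0.1,"ty": -0.36,"tz": 0,"twist": 0,"fingers": -1},{"tx": -0.1,"ty": -0.36,"tz": 0,"twist": 0,"fingers": -1}]'

```text
time_s: 1.98
position: [0.4038, -0.1445, 0.281]
tcp_rot: [-0.161, -3.136, -0.001]
ft_force: [0.3, 0.0, 0.2]
opening: 0.0939
```

```bash
python3 - <<'E'
from h import *
s=bot.state();print(s['time_s'],s['position'],s['tcp_rot'],s['qpos'].round(3))
import pickle;pickle.dump(s,open('w1.pkl','wb'))
im=snapshot('wrist')[:,:,::-1].copy();cv2.imwrite('pics/w1.png',im)
p=[0.5221,-0.1367,0,-.1002]
print(proj('wrist',rig2w(p,[[0,-.018,.154],[0,-.018,.118],[-.034,-.065,.105],[-.034,.065,.105],[.024,-.2,.105]]),s))
E
```

```text
1.9833 [ 0.40380441 -0.14445774  0.28097855] [-1.60529869e-01 -3.13617702e+00 -1.25539600e-03] [-0.609 -0.362  2.001 -0.     1.504 -2.078]
[[318.61929172 295.45328535]
 [318.48150381 280.17429257]
 [282.49610842 251.71217415]
 [381.88154882 251.58445554]
 [184.17627692 291.63422927]]
```

View pics/w1.png

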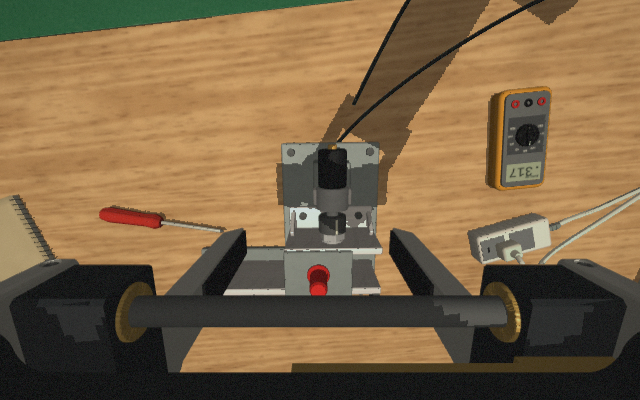

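```bash
python3 - <<'E'
import cv2
a=cv2.imread("pics/w1.png")[135:305,220:400];cv2.imwrite("pics/w1z.png",cv2.resize(a,None,fx=4,fy=3.5,interpolation=2))
E
```

```text
(no output)
```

View pics/w1z.png

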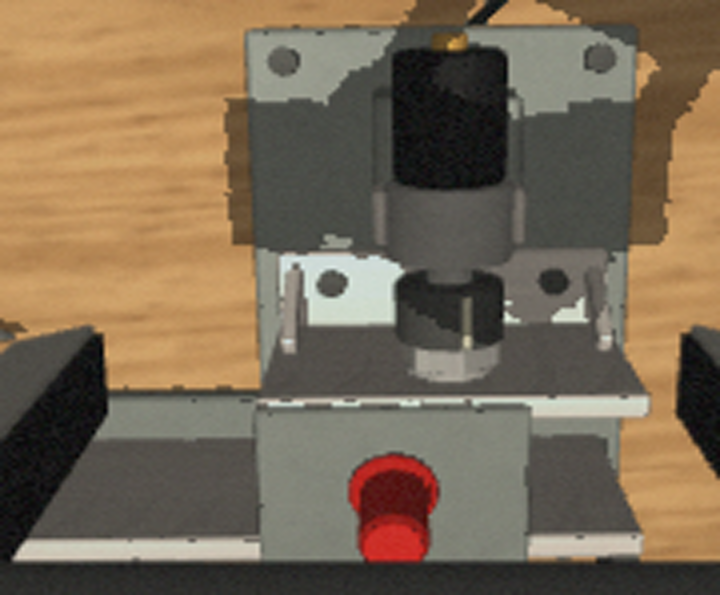

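```bash
python3 - <<'E'
from h import *
import pickle
from scipy.optimize import least_squares
s=pickle.load(open('w1.pkl','rb'))
W=[((-166,-75,12),(245,30)),((-166,75,12),(637,29)),((-34,65,105),(648,396)),((-24,65,105),(648,415)),((-34,-65,105),(258,401)),((24,65,105),(640,537)),((34,65,105),(640,555))]
C=[((-46,-45,112),(257,408)),((-46,45,112),(529,404)),((0,0,118),(394,492)),((0,0,154),(393,540))]
h=lambda p:(220+p[0]/4,135+p[1]/3.5)
def res(q):
    r=[]
    for L,cv in((W,0),(C,1)):
        X=np.array([l[0] for l in L],float)/1000
        if cv:X[:,1]-=q[4]
        r.append(proj('wrist',rig2w(q[:4],X),s)-np.array([h(l[1]) for l in L]))
    return np.vstack(r).ravel()
o=least_squares(res,[.52,-.137,0,-.1,.018],loss='soft_l1')
print(o.x.round(4));print(res(o.x).reshape(-1,2).round(1))
q=o.x
for a in(q,):print('knob',rig2w(a[:4],[0,-a[4],.137]),'head',rig2w(a[:4],[0,0,.075]))
f=lambda p:(280+p[0]/5,170+p[1]/5)
g=lambda p:(235+p[0]/4.5,180+p[1]/4.5)
print('3view knobtop',least_squares(lambda X:np.r_[proj('top',X)[0]-f((270,222)),proj('scene',X)[0]-g((393,80)),proj('wrist',X,s)[0]-h((393,540))],[.5,-.1,.1]).x)
E
```

```text
[ 0.5208 -0.1345 -0.0072 -0.091   0.0201]
[[ 0.   1.1]
 [ 0.   0.4]
 [ 0.1 -0.2]
 [-0.2  1.3]
 [-0.1 -0.7]
 [ 0.3 -1.2]
 [-0.1  0.1]
 [-0.9 -9.2]
 [ 0.5 -8.7]
 [-0.1  1. ]
 [ 0.3  1.9]]
knob [[ 0.51899089 -0.15454322  0.12977405]] head [[ 0.52081984 -0.13450643  0.06777405]]
3view knobtop [ 0.51622354 -0.15439998  0.15008043]
```

```bash
python3 - <<'E'
from h import *
import pickle
from scipy.optimize import least_squares
s=pickle.load(open('w1.pkl','rb'))
W=[((-166,-75,12),(245,30)),((-166,75,12),(637,29)),((-34,65,105),(648,396)),((-24,65,105),(648,415)),((-34,-65,105),(258,401)),((24,65,105),(640,537)),((34,65,105),(640,555))]
C=[((0,-45,112),(259,480)),((0,45,112),(529,480)),((0,0,118),(394,492)),((0,0,154),(393,540))]
T=[((-166,75,12),(83,492)),((-166,-75,12),(310,528)),((4,-215,12),(557,300)),((4,-75,12),(345,272)),((24,-200,105),(563,243))]
S=[((-166,-75,12),(148,462)),((-166,75,12),(57,293)),((4,-215,12),(583,537)),((70,-215,12),(690,493)),((34,-200,105),(615,345)),((24,-200,105),(600,350))]
CT=[((0,0,154),(270,222))]
CS=[((0,0,154),(393,80))]
f=lambda p:(280+p[0]/5,170+p[1]/5)
g=lambda p:(235+p[0]/4.5,180+p[1]/4.5)
h=lambda p:(220+p[0]/4,135+p[1]/3.5)
A=[('wrist',W,h,0),('wrist',C,h,1),('top',T,f,0),('scene',S,g,0),('top',CT,f,1),('scene',CS,g,1)]
def mk(A,zf):
  def res(q):
    r=[]
    for n,L,k,cv in A:
        X=np.array([l[0] for l in L],float)/1000
        if cv:X[:,1]-=q[4]
        d=proj(n,rig2w([q[0],q[1],q[2]*zf,q[3]],X),s)-np.array([k(l[1]) for l in L])
        if n=='wrist' and cv: d[:2,1]=0
        r.append(d)
    return np.vstack(r).ravel()
  return res
for nm,B,z in(('wrist zfree',A[:2],1),('wrist z0',A[:2],0),('fixed z free',A[2:],1),('all',A,1),('all z0',A,0)):
    R=mk(B,z);o=least_squares(R,[.52,-.137,0,-.1,.018],loss='soft_l1');q=o.x;q[2]*=z
    print(nm,q.round(4),'rms',R(q).std().round(2),'knob',rig2w(q[:4],[0,-q[4],.137])[0].round(4))
print(R(q).reshape(-1,2).round(1)[:11])
E
```

```text
wrist zfree [ 0.5199 -0.1346 -0.0067 -0.0939  0.0199] rms 0.6 knob [ 0.518  -0.1544  0.1303]
wrist z0 [ 0.5173 -0.1355  0.     -0.095   0.0188] rms 0.99 knob [ 0.5155 -0.1543  0.137 ]
fixed z free [ 0.5205 -0.1357 -0.0038 -0.0937  0.0179] rms 0.72 knob [ 0.5188 -0.1535  0.1332]
all [ 0.5198 -0.1347 -0.0053 -0.0912  0.0198] rms 0.74 knob [ 0.518  -0.1544  0.1317]
all z0 [ 0.518  -0.1358 -0.     -0.0909  0.0187] rms 1.04 knob [ 0.5163 -0.1544  0.137 ]
[[-1.7 -0.5]
 [ 0.  -1.2]
 [ 0.2  0. ]
 [-0.1  1.7]
 [-2.  -0.4]
 [ 0.3 -0.3]
 [ 0.   1.2]
 [-0.8  0. ]
 [ 0.5  0. ]
 [-0.1  1.8]
 [ 0.2  3.1]]
```

send_rows --steps '[{"tx": -0.09,"ty": 0,"tz": 0,"twist": -0.02,"fingers": -1},{"tx": -0.18,"ty": 0,"tz": 0.02,"twist": -0.02,"fingers": -1},{"tx": -0.26,"ty": 0.005,"tz": 0.05,"twist": -0.02,"fingers": -1},{"tx": -0.284,"ty": 0.005,"tz": 0.12,"twist": -0.02,"fingers": -1},{"tx": -0.284,"ty": 0.005,"tz": 0.2,"twist": -0.02,"fingers": -1},{"tx": -0.284,"ty": 0.005,"tz": 0.2,"twist": -0.02,"fingers": -1}]'

```text
time_s: 2.53
position: [0.5143, -0.1486, 0.1949]
tcp_rot: [-0.135, -3.128, -0.009]
ft_force: [-0.3, 0.6, -0.1]
opening: 0.094
```

```bash
python3 - <<'E'
from h import *
s=bot.state();print(s['time_s'],s['position'],s['tcp_rot'],s['qpos'].round(3))
im=snapshot('wrist')[:,:,::-1].copy();cv2.imwrite('pics/w2.png',im)
a=snapshot('scene')[150:310,235:395,::-1];cv2.imwrite("pics/s2z.png",cv2.resize(a,None,fx=3.7,fy=3.7,interpolation=2))
E
```

```text
2.5333 [ 0.51430476 -0.14859595  0.19490984] [-0.13452836 -3.12786289 -0.00879509] [-0.493 -0.006  1.852  0.     1.308 -1.978]
```

View pics/w2.png

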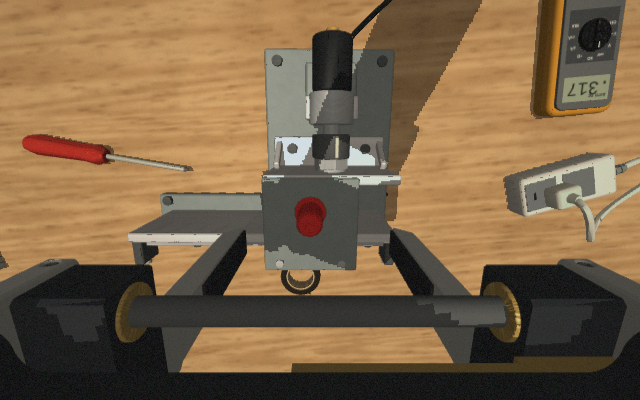

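View pics/s2z.png

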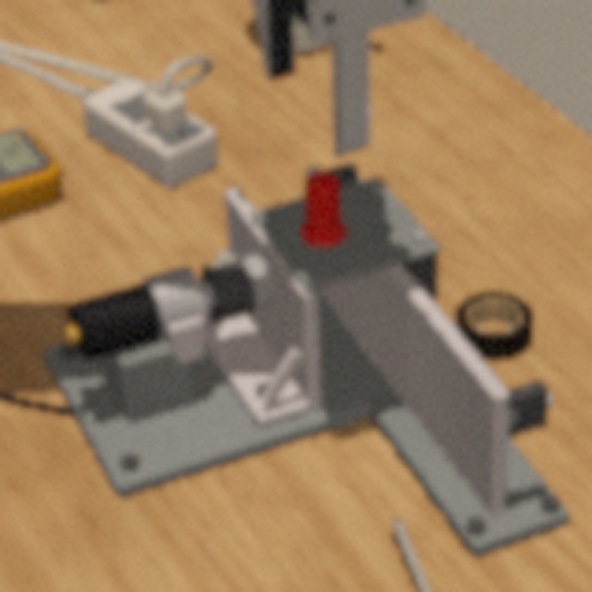

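```bash
python3 - <<'E'
from h import *
import pickle
s=bot.state();print(s['time_s'],s['position'],s['tcp_rot']);pickle.dump(s,open('w2.pkl','wb'))
im=snapshot('wrist')[:,:,::-1].copy();cv2.imwrite('pics/w3.png',im)
a=im[150:280,240:400];cv2.imwrite("pics/w3z.png",cv2.resize(a,None,fx=4.5,fy=4.5,interpolation=2))
E
```

```text
2.6333 [ 0.51674831 -0.15075831  0.20107679] [-1.36451691e-01 -3.13644541e+00 -1.92642476e-03]
```

View pics/w3z.png

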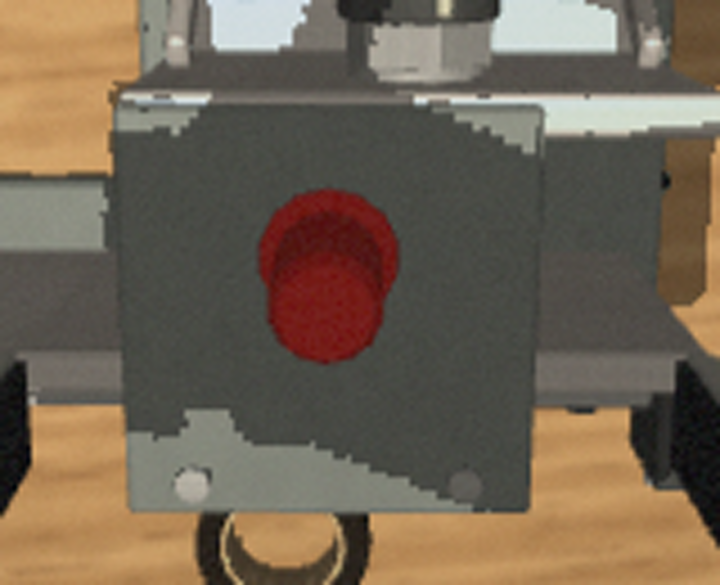

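```bash
python3 - <<'E'
from h import *
import pickle
from scipy.optimize import least_squares
s1=pickle.load(open('w1.pkl','rb'));s=pickle.load(open('w2.pkl','rb'))
top=(240+326/4.5,150+305/4.5);ft=(240+329/4.5,150+256/4.5)
for uv,u1,z in((top,(220+393/4,135+540/3.5),.154),(ft,(220+394/4,135+492/3.5),.118)):
    print(least_squares(lambda X:np.r_[proj('wrist',X,s)[0]-uv,proj('wrist',X,s1)[0]-u1],[.5,-.1,.1]).x,
      [least_squares(lambda X:proj('wrist',[*X,zz],s)[0]-uv,[.5,-.1]).x for zz in(z,z-.005)])
E
```

```text
[ 0.51602348 -0.15462034  0.14754612] [array([ 0.51409425, -0.15436392]), array([ 0.5155884 , -0.15457508])]
[ 0.51502764 -0.15428268  0.11565157] [array([ 0.51441424, -0.15432267]), array([ 0.51570848, -0.15450392])]
```

send_rows --steps '[{"tx": 0.002,"ty": -0.01,"tz": 0.07,"twist": 0,"fingers": -1},{"tx": 0.002,"ty": -0.01,"tz": 0.13,"twist": 0,"fingers": -1},{"tx": 0.002,"ty": -0.01,"tz": 0.17,"twist": 0,"fingers": -1},{"tx": 0.002,"ty": -0.01,"tz": 0.195,"twist": 0,"fingers": -0.5},{"tx": 0.002,"ty": -0.01,"tz": 0.195,"twist": 0,"fingers": 1},{"tx": 0.002,"ty": -0.01,"tz": 0.195,"twist": 0,"fingers": 1},{"tx": 0.002,"ty": -0.01,"tz": 0.195,"twist": 0,"fingers": 1},{"tx": 0.002,"ty": -0.01,"tz": 0.195,"twist": 0,"fingers": 1}]'

```text
time_s: 3.35
position: [0.5174, -0.1571, 0.1255]
tcp_rot: [0.139, 3.135, -0.002]
ft_force: [-0.5, -0.1, -0.0]
opening: 0.0639
```

send_rows --steps '[{"tx": 0,"ty": 0,"tz": 0,"twist": 0,"fingers": 1},{"tx": 0,"ty": 0,"tz": 0,"twist": 0,"fingers": 1},{"tx": 0,"ty": 0,"tz": 0,"twist": 0,"fingers": 1},{"tx": 0,"ty": 0,"tz": 0,"twist": 0,"fingers": 1}]'

```text
time_s: 3.68
position: [0.5164, -0.1565, 0.1236]
tcp_rot: [0.14, 3.138, -0.0]
ft_force: [0.6, 0.2, 0.7]
opening: 0.0375
```

send_rows --steps '[{"tx": 0,"ty": 0,"tz": 0,"twist": 0,"fingers": 1},{"tx": 0,"ty": 0,"tz": 0,"twist": 0,"fingers": 1},{"tx": 0,"ty": 0,"tz": 0,"twist": 0,"fingers": 1},{"tx": 0,"ty": 0,"tz": 0,"twist": 0,"fingers": 1}]'

```text
time_s: 4.02
position: [0.5163, -0.1563, 0.1234]
tcp_rot: [-0.14, -3.138, -0.001]
ft_force: [0.4, 1.5, -0.3]
opening: 0.0218
```

send_rows --steps '[{"tx": 0,"ty": -0.04,"tz": 0,"twist": 0,"fingers": 1},{"tx": 0,"ty": -0.08,"tz": 0,"twist": 0,"fingers": 1},{"tx": 0,"ty": -0.13,"tz": 0,"twist": 0,"fingers": 1},{"tx": 0,"ty": -0.18,"tz": 0,"twist": 0,"fingers": 1},{"tx": 0,"ty": -0.23,"tz": 0,"twist": 0,"fingers": 1},{"tx": 0,"ty": -0.27,"tz": 0,"twist": 0,"fingers": 1},{"tx": 0,"ty": -0.3,"tz": 0,"twist": 0,"fingers": 1},{"tx": 0,"ty": -0.3,"tz": 0,"twist": 0,"fingers": 1}]'

```text
time_s: 4.68
position: [0.5052, -0.2784, 0.1234]
tcp_rot: [-0.142, -3.138, 0.003]
ft_force: [-1.0, -2.4, 0.4]
opening: 0.0215
```

send_rows --steps '[{"tx": 0,"ty": -0.005,"tz": 0,"twist": 0,"fingers": 1},{"tx": 0,"ty": -0.01,"tz": 0,"twist": 0,"fingers": 1},{"tx": 0,"ty": -0.015,"tz": 0,"twist": 0,"fingers": 1},{"tx": 0,"ty": -0.015,"tz": 0,"twist": 0,"fingers": 1},{"tx": 0,"ty": -0.015,"tz": 0,"twist": 0,"fingers": 1}]'

```text
time_s: 5.1
position: [0.5051, -0.2797, 0.1234]
tcp_rot: [-0.138, -3.137, -0.006]
ft_force: [-1.6, 6.4, 3.8]
opening: 0.0212
```

send_rows --steps '[{"tx": 0,"ty": -0.005,"tz": 0,"twist": 0,"fingers": 1},{"tx": 0,"ty": -0.01,"tz": 0,"twist": 0,"fingers": 1},{"tx": 0,"ty": -0.01,"tz": 0,"twist": 0,"fingers": 1},{"tx": 0,"ty": -0.01,"tz": 0,"twist": 0,"fingers": 1}]'

```text
time_s: 5.43
position: [0.5051, -0.2798, 0.1233]
tcp_rot: [-0.138, -3.137, -0.018]
ft_force: [-0.6, 19.9, 9.5]
opening: 0.0214
```

```bash
python3 - <<'E'
from h import *
a=snapshot('scene')[150:310,235:395,::-1];cv2.imwrite("pics/s4z.png",cv2.resize(a,None,fx=3.7,fy=3.7,interpolation=2))
im=snapshot('wrist')[:,:,::-1].copy();cv2.imwrite('pics/w4.png',im)
s=bot.state();print(s['position'],s['ft_force'],s['qpos'])
E
```

```text
[ 0.50506126 -0.27979619  0.12331274] [-1.08729368 19.22812002  8.60673421] [-0.70604121  0.1697729   1.80395683  0.00847125  1.17630121 -2.19267893]
```

View pics/s4z.png

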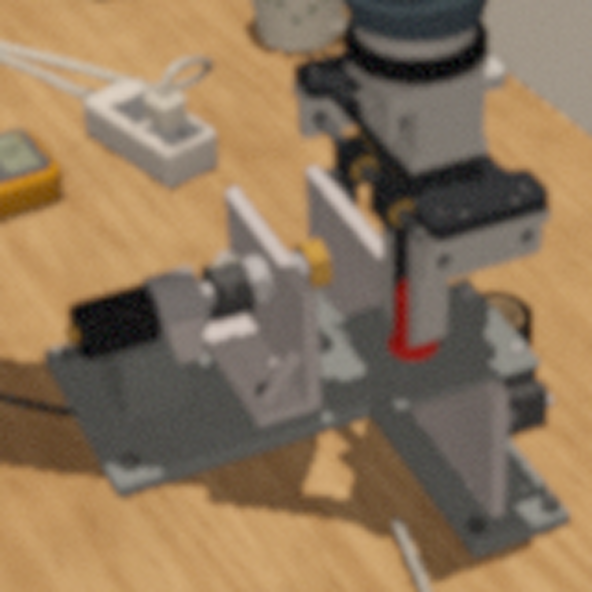

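View pics/w4.png

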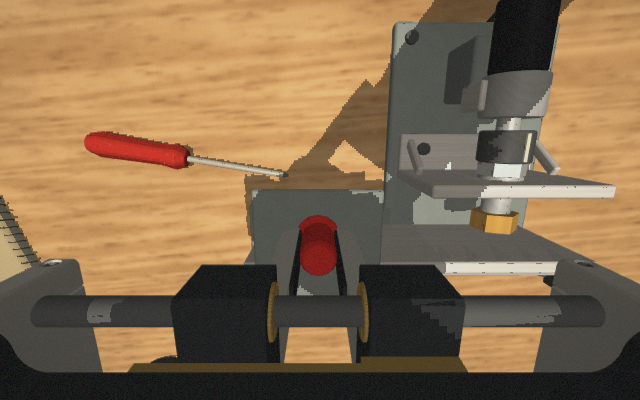

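send_rows --steps '[{"tx": 0,"ty": 0.01,"tz": 0,"twist": 0,"fingers": -1},{"tx": 0,"ty": 0.01,"tz": 0,"twist": 0,"fingers": -1},{"tx": 0,"ty": 0.01,"tz": 0,"twist": 0,"fingers": -1},{"tx": 0,"ty": 0.01,"tz": 0,"twist": 0,"fingers": -1},{"tx": 0,"ty": 0.01,"tz": 0,"twist": 0,"fingers": -1},{"tx": 0,"ty": 0.01,"tz": 0,"twist": 0,"fingers": -1},{"tx": 0,"ty": 0.01,"tz": 0,"twist": 0,"fingers": -1}]'

```text
time_s: 6.12
position: [0.505, -0.2823, 0.1234]
tcp_rot: [0.14, 3.138, -0.0]
ft_force: [0.1, -0.4, 0.2]
opening: 0.0643
```

send_rows --steps '[{"tx": 0,"ty": 0,"tz": -0.06,"twist": 0,"fingers": -1},{"tx": 0,"ty": 0,"tz": -0.15,"twist": 0,"fingers": -1},{"tx": 0,"ty": 0,"tz": -0.22,"twist": 0,"fingers": -1},{"tx": 0,"ty": 0.0,"tz": -0.25,"twist": 0,"fingers": -1},{"tx": 0,"ty": 0.05,"tz": -0.25,"twist": 0,"fingers": -1},{"tx": 0,"ty": 0.14,"tz": -0.25,"twist": 0,"fingers": -1}]'

```text
time_s: 6.62
position: [0.5102, -0.2284, 0.2242]
tcp_rot: [0.146, 3.136, -0.003]
ft_force: [1.1, -0.2, -0.1]
opening: 0.0941
```

send_rows --steps '[{"tx": 0,"ty": 0.09,"tz": 0,"twist": 0,"fingers": -1},{"tx": 0,"ty": 0.17,"tz": 0,"twist": 0,"fingers": -1},{"tx": 0,"ty": 0.21,"tz": 0,"twist": 0,"fingers": -1},{"tx": 0,"ty": 0.21,"tz": 0,"twist": 0,"fingers": -1},{"tx": 0,"ty": 0.21,"tz": 0,"twist": 0,"fingers": -1}]'

```text
time_s: 7.03
position: [0.5173, -0.1421, 0.2228]
tcp_rot: [-0.137, -3.138, 0.0]
ft_force: [-0.4, -1.1, 0.0]
opening: 0.0938
```

```bash
python3 - <<'E'
from h import *
import pickle
s=bot.state();print(s['time_s'],s['position'],s['tcp_rot'],s['opening']);pickle.dump(s,open('w5.pkl','wb'))
im=snapshot('wrist')[:,:,::-1].copy();cv2.imwrite('pics/w5.png',im)
a=im[120:290,220:400];cv2.imwrite("pics/w5z.png",cv2.resize(a,None,fx=4,fy=3.5,interpolation=2))
a=snapshot('scene')[180:310,235:395,::-1];cv2.imwrite("pics/s5z.png",cv2.resize(a,None,fx=4.5,fy=4.5,interpolation=2))
E
```

```text
7.0333 [ 0.5173116  -0.14211247  0.22276032] [-1.37190523e-01 -3.13774922e+00  1.32219618e-04] 0.09383908816277815
```

View pics/w5z.png

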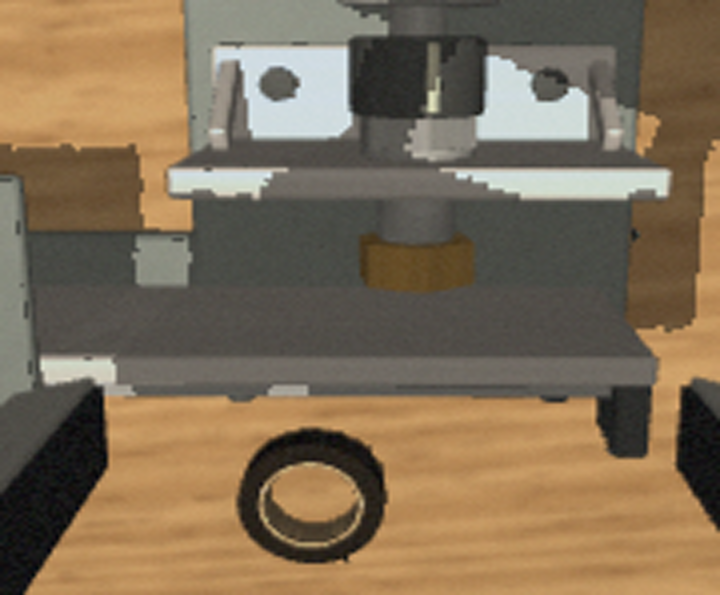

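View pics/s5z.png

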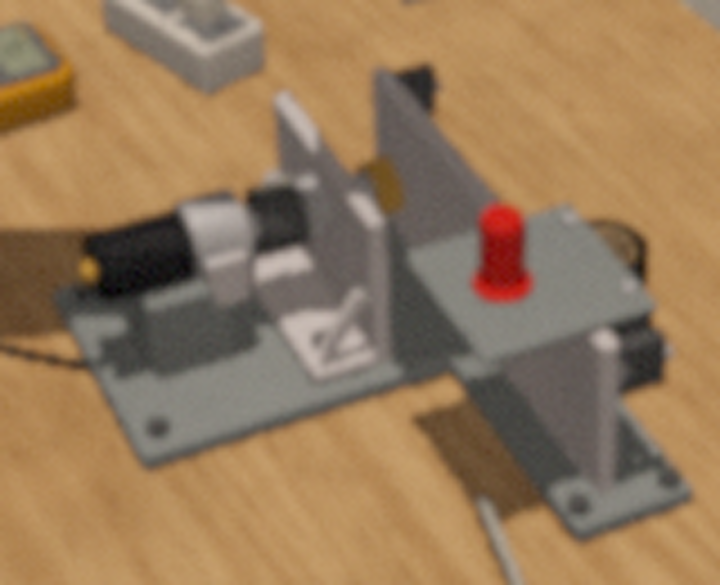

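The cover stands at its stop and the brass head is visible in the gap, centred near crop (417,262), which is wrist pixel (324,195).

```bash
python3 - <<'E'
from h import *
import pickle
from scipy.optimize import least_squares
s=pickle.load(open('w5.pkl','rb'))
W=[((-34,65,105),(668,170)),((-24,65,105),(670,197)),((-34,-65,105),(170,168)),((-24,-65,105),(168,195)),((24,65,105),(655,357)),((34,65,105),(652,384))]
h=lambda p:(220+p[0]/4,120+p[1]/3.5)
X=np.array([l[0] for l in W],float)/1000;U=np.array([h(l[1]) for l in W])
for zf in(1,0):
    R=lambda q:(proj('wrist',rig2w([q[0],q[1],q[2]*zf,q[3]],X),s)-U).ravel()
    q=least_squares(R,[.52,-.137,0,-.1]).x;q[2]*=zf;print(q.round(4),R(q).round(1))
    P=rig2w(q,[[-.007,0,.075+.016],[.007,0,.075+.016]]);print(((proj('wrist',P,s)-[220,120])*[4,3.5]).round(0))
E
```

```text
[ 0.5185 -0.1347 -0.0062 -0.0935] [ 0.4 -0.7 -0.8  1.2 -0.4 -1.   0.4  0.9  0.1 -0.7  0.3  0.3]
[[416. 246.]
 [416. 289.]]
[ 0.5173 -0.1351  0.     -0.0935] [ 1.3 -1.   0.2  1.  -2.2 -1.4 -1.3  0.7  0.9  0.   1.1  1.2]
[[415. 246.]
 [414. 290.]]
```

send_rows --steps '[{"tx": 0,"ty": 0.0175,"tz": 0.07,"twist": 0,"fingers": -1},{"tx": 0,"ty": 0.0175,"tz": 0.15,"twist": 0,"fingers": -1},{"tx": 0,"ty": 0.0175,"tz": 0.22,"twist": 0,"fingers": -1},{"tx": 0,"ty": 0.0175,"tz": 0.27,"twist": 0,"fingers": -1},{"tx": 0,"ty": 0.0175,"tz": 0.29,"twist": 0,"fingers": -1},{"tx": 0,"ty": 0.0175,"tz": 0.29,"twist": 0,"fingers": -1}]'

```text
time_s: 7.63
position: [0.5166, -0.1359, 0.1051]
tcp_rot: [-0.142, -3.134, -0.003]
ft_force: [0.5, 0.2, 0.2]
opening: 0.0939
```

```bash
python3 - <<'E'
from h import *
s=bot.state();print(s['time_s'],s['position'],s['tcp_rot'],s['opening'],s['ft_force'])
im=snapshot('wrist')[:,:,::-1].copy();cv2.imwrite('pics/w6.png',im)
a=snapshot('scene')[150:310,235:395,::-1];cv2.imwrite("pics/s6z.png",cv2.resize(a,None,fx=3.7,fy=3.7,interpolation=2))
E
```

```text
7.6333 [ 0.51658577 -0.13594198  0.1051113 ] [-1.41928919e-01 -3.13408709e+00 -2.89111673e-03] 0.09388011572721315 [0.48278445 0.15238978 0.2334089 ]
```

View pics/w6.png

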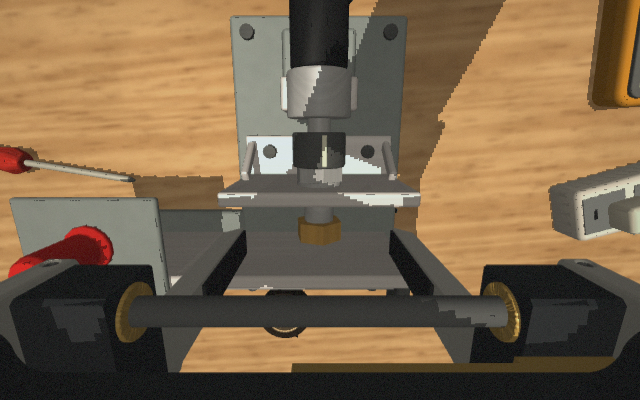

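View pics/s6z.png

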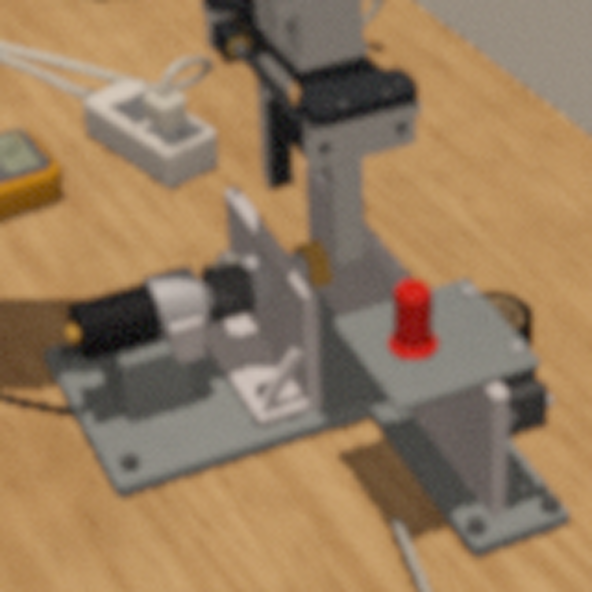

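send_rows --steps '[{"tx": 0,"ty": 0,"tz": 0.04,"twist": 0,"fingers": -1},{"tx": 0,"ty": 0,"tz": 0.08,"twist": 0,"fingers": -1},{"tx": 0,"ty": 0,"tz": 0.11,"twist": 0,"fingers": -1},{"tx": 0,"ty": 0,"tz": 0.13,"twist": 0,"fingers": -1},{"tx": 0,"ty": 0,"tz": 0.13,"twist": 0,"fingers": -1}]'

```text
time_s: 8.15
position: [0.5176, -0.1355, 0.0546]
tcp_rot: [-0.14, -3.137, -0.001]
ft_force: [0.1, 0.3, -0.2]
opening: 0.0943
```

send_rows --steps '[{"tx": 0,"ty": 0,"tz": 0,"twist": 0,"fingers": 1},{"tx": 0,"ty": 0,"tz": 0,"twist": 0,"fingers": 1},{"tx": 0,"ty": 0,"tz": 0,"twist": 0,"fingers": 1},{"tx": 0,"ty": 0,"tz": 0,"twist": 0,"fingers": 1},{"tx": 0,"ty": 0,"tz": 0,"twist": 0,"fingers": 1},{"tx": 0,"ty": 0,"tz": 0,"twist": 0,"fingers": 1},{"tx": 0,"ty": 0,"tz": 0,"twist": 0,"fingers": 1},{"tx": 0,"ty": 0,"tz": 0,"twist": 0,"fingers": 1}]'

```text
time_s: 8.82
position: [0.5182, -0.1356, 0.0555]
tcp_rot: [0.14, 3.138, -0.0]
ft_force: [-0.1, -1.1, 0.2]
opening: 0.0439
```

send_rows --steps '[{"tx": 0,"ty": 0,"tz": 0,"twist": 0,"fingers": 1},{"tx": 0,"ty": 0,"tz": 0,"twist": 0,"fingers": 1},{"tx": 0,"ty": 0,"tz": 0,"twist": 0,"fingers": 1},{"tx": 0,"ty": 0,"tz": 0,"twist": 0,"fingers": 1},{"tx": 0,"ty": 0,"tz": 0,"twist": 0,"fingers": 1},{"tx": 0,"ty": 0,"tz": 0,"twist": 0,"fingers": 1}]'

```text
time_s: 9.32
position: [0.5181, -0.1353, 0.0554]
tcp_rot: [-0.14, -3.138, -0.001]
ft_force: [0.2, 2.7, 1.5]
opening: 0.0308
```

send_rows --steps '[{"tx": 0,"ty": 0,"tz": 0,"twist": 0,"fingers": 1},{"tx": 0,"ty": 0,"tz": 0,"twist": 0,"fingers": 1},{"tx": 0,"ty": 0,"tz": 0,"twist": 0,"fingers": 1},{"tx": 0,"ty": 0,"tz": 0,"twist": 0,"fingers": 1},{"tx": 0,"ty": 0,"tz": 0,"twist": 0,"fingers": 1},{"tx": 0,"ty": 0,"tz": 0,"twist": 0,"fingers": 1},{"tx": 0,"ty": 0,"tz": 0,"twist": 0,"fingers": 1},{"tx": 0,"ty": 0,"tz": 0,"twist": 0,"fingers": 1}]'

```text
time_s: 9.98
position: [0.5181, -0.1354, 0.0554]
tcp_rot: [-0.14, -3.138, -0.001]
ft_force: [-0.4, 3.9, 0.8]
opening: 0.0309
```

```bash
python3 - <<'E'
from h import *
s=bot.state();print(s['time_s'],s['position'],s['tcp_rot'],s['opening'],s['ft_force'],s['wrist_torque'])
im=snapshot('wrist')[:,:,::-1].copy();cv2.imwrite('pics/w7.png',im)
a=snapshot('scene')[150:310,235:395,::-1];cv2.imwrite("pics/s7z.png",cv2.resize(a,None,fx=3.7,fy=3.7,interpolation=2))
s=bot.state();print(s['opening'],s['wrist_torque'])
t=snapshot('top')[:,:,::-1];t0=cv2.imread('pics/top0.png')
for n,(x0,y0,x1,y1) in dict(meter=(215,232,250,285),driver=(375,232,440,262),tape=(330,178,355,200)).items():
    print(n,cv2.absdiff(t,t0)[y0:y1,x0:x1].mean(), cv2.phaseCorrelate(np.float32(t[y0:y1,x0:x1].mean(2)),np.float32(t0[y0:y1,x0:x1].mean(2))))
E
```

```text
9.9833 [ 0.51812657 -0.13535846  0.05540819] [-1.39697958e-01 -3.13837126e+00 -7.48257029e-04] 0.030930988603866998 [-0.38455173  3.88941507  0.76890077] [ 0.82436857 -0.08195707 -0.07895774]
0.030864928114961127 [ 0.84937603 -0.11824777 -0.07430575]
meter 4.49937106918239 ((0.30419806972924235, 0.04294931670410307), 0.6507356618166951)
driver 5.559145299145299 ((0.002595174598603478, 0.23036901680889166), 0.6950198736455705)
tape 17.098181818181818 ((-0.21376810597906726, 0.44761310799398046), 0.34508460521698)
```

View pics/w7.png

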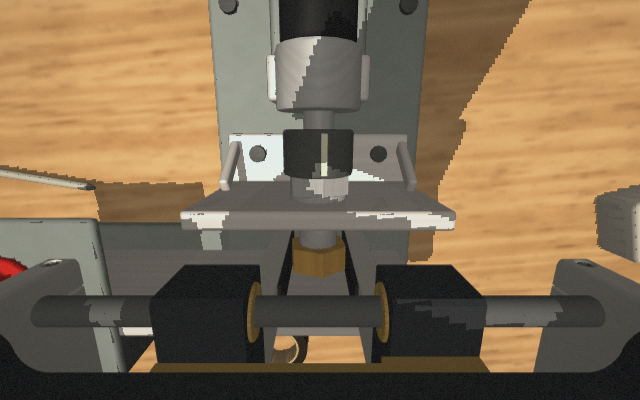

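View pics/s7z.png

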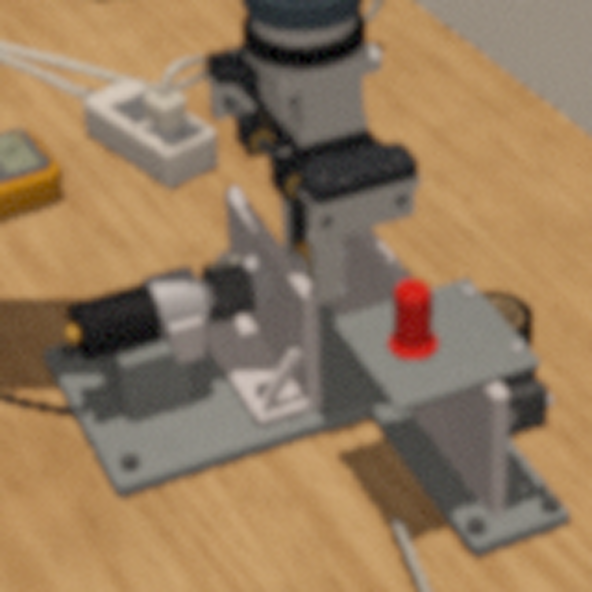

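send_rows --steps '[{"tx": 0,"ty": 0,"tz": 0,"twist": 0,"fingers": 1},{"tx": 0,"ty": 0,"tz": 0,"twist": 0,"fingers": 1},{"tx": 0,"ty": 0,"tz": 0,"twist": 0,"fingers": 1},{"tx": 0,"ty": 0,"tz": 0,"twist": 0,"fingers": 1},{"tx": 0,"ty": 0,"tz": 0,"twist": 0,"fingers": 1},{"tx": 0,"ty": 0,"tz": 0,"twist": 0,"fingers": 1},{"tx": 0,"ty": 0,"tz": 0,"twist": 0,"fingers": 1},{"tx": 0,"ty": 0,"tz": 0,"twist": 0,"fingers": 1}]'

```text
time_s: 10.8
position: [0.5181, -0.1354, 0.0554]
tcp_rot: [-0.14, -3.138, -0.001]
ft_force: [0.1, 5.7, 1.3]
opening: 0.0308
```

send_rows --steps '[{"tx": 0,"ty": 0,"tz": 0,"twist": 0,"fingers": 1},{"tx": 0,"ty": 0,"tz": 0,"twist": 0,"fingers": 1},{"tx": 0,"ty": 0,"tz": 0,"twist": 0,"fingers": 1},{"tx": 0,"ty": 0,"tz": 0,"twist": 0,"fingers": 1},{"tx": 0,"ty": 0,"tz": 0,"twist": 0,"fingers": 1},{"tx": 0,"ty": 0,"tz": 0,"twist": 0,"fingers": 1},{"tx": 0,"ty": 0,"tz": 0,"twist": 0,"fingers": 1},{"tx": 0,"ty": 0,"tz": 0,"twist": 0,"fingers": 1}]'

```text
time_s: 11.47
position: [0.5181, -0.1354, 0.0554]
tcp_rot: [-0.14, -3.138, -0.001]
ft_force: [0.5, 5.3, 0.8]
opening: 0.0309
```

```bash
python3 - <<'E'
from h import *
s=bot.state();print(s['time_s'],s['position'],s['opening'],s['ft_force'],s['wrist_torque'])
im=snapshot('wrist')[:,:,::-1].copy();cv2.imwrite('pics/w8.png',im)
a=cv2.imread('pics/w7.png')[225:290,270:370];b=im[225:290,270:370]
cv2.imwrite('pics/w78.png',cv2.resize(np.hstack([a,b]),None,fx=4,fy=4,interpolation=2))
print(cv2.absdiff(a,b).mean())
t=snapshot('top')[:,:,::-1];u=np.hstack([cv2.imread('pics/top0.png')[170:290,210:440],t[170:290,210:440]]);cv2.imwrite('pics/t8.png',cv2.resize(u,None,fx=1.7,fy=1.7))
E
```

```text
11.4667 [ 0.5181295  -0.13537405  0.05542733] 0.03087669788385096 [0.4821759  5.31850644 0.79606989] [ 0.97569272 -0.10647175 -0.02406936]
2.336
```

View pics/w78.png

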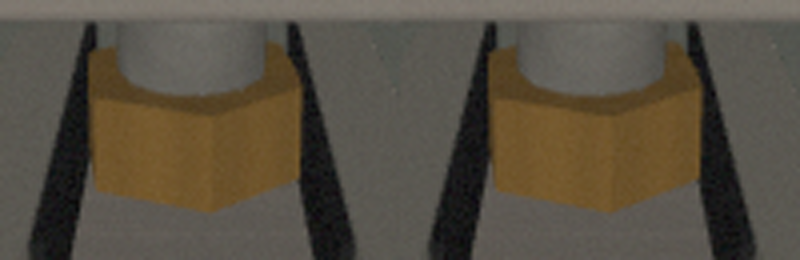

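View pics/t8.png

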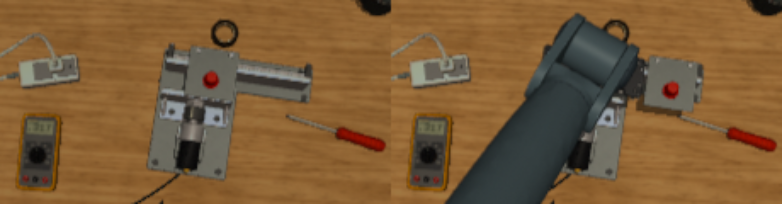

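send_rows --steps '[{"tx": 0,"ty": 0,"tz": 0,"twist": 0,"fingers": 1},{"tx": 0,"ty": 0,"tz": 0,"twist": 0,"fingers": 1},{"tx": 0,"ty": 0,"tz": 0,"twist": 0,"fingers": 1},{"tx": 0,"ty": 0,"tz": 0,"twist": 0,"fingers": 1},{"tx": 0,"ty": 0,"tz": 0,"twist": 0,"fingers": 1},{"tx": 0,"ty": 0,"tz": 0,"twist": 0,"fingers": 1},{"tx": 0,"ty": 0,"tz": 0,"twist": 0,"fingers": 1},{"tx": 0,"ty": 0,"tz": 0,"twist": 0,"fingers": 1}]'

```text
time_s: 12.23
position: [0.5181, -0.1354, 0.0554]
tcp_rot: [-0.14, -3.138, -0.001]
ft_force: [0.9, 4.8, 2.2]
opening: 0.0305
```

send_rows --steps '[{"tx": 0,"ty": 0,"tz": 0,"twist": 0,"fingers": 1},{"tx": 0,"ty": 0,"tz": 0,"twist": 0,"fingers": 1},{"tx": 0,"ty": 0,"tz": 0,"twist": 0,"fingers": 1},{"tx": 0,"ty": 0,"tz": 0,"twist": 0,"fingers": 1},{"tx": 0,"ty": 0,"tz": 0,"twist": 0,"fingers": 1},{"tx": 0,"ty": 0,"tz": 0,"twist": 0,"fingers": 1},{"tx": 0,"ty": 0,"tz": 0,"twist": 0,"fingers": 1},{"tx": 0,"ty": 0,"tz": 0,"twist": 0,"fingers": 1}]'

```text
time_s: 12.9
position: [0.5182, -0.1354, 0.0555]
tcp_rot: [-0.14, -3.138, -0.001]
ft_force: [0.3, 5.2, 2.0]
opening: 0.0309
```

send_rows --steps '[{"tx": 0,"ty": 0,"tz": 0,"twist": 0,"fingers": 1},{"tx": 0,"ty": 0,"tz": 0,"twist": 0,"fingers": 1},{"tx": 0,"ty": 0,"tz": 0,"twist": 0,"fingers": 1},{"tx": 0,"ty": 0,"tz": 0,"twist": 0,"fingers": 1},{"tx": 0,"ty": 0,"tz": 0,"twist": 0,"fingers": 1},{"tx": 0,"ty": 0,"tz": 0,"twist": 0,"fingers": 1},{"tx": 0,"ty": 0,"tz": 0,"twist": 0,"fingers": 1},{"tx": 0,"ty": 0,"tz": 0,"twist": 0,"fingers": 1}]'

```text
time_s: 13.57
position: [0.5181, -0.1354, 0.0554]
tcp_rot: [-0.14, -3.138, -0.001]
ft_force: [-0.2, 5.1, 1.2]
opening: 0.0311
```

send_rows --steps '[{"tx": 0,"ty": 0,"tz": 0,"twist": 0,"fingers": 1},{"tx": 0,"ty": 0,"tz": 0,"twist": 0,"fingers": 1},{"tx": 0,"ty": 0,"tz": 0,"twist": 0,"fingers": 1},{"tx": 0,"ty": 0,"tz": 0,"twist": 0,"fingers": 1},{"tx": 0,"ty": 0,"tz": 0,"twist": 0,"fingers": 1},{"tx": 0,"ty": 0,"tz": 0,"twist": 0,"fingers": 1},{"tx": 0,"ty": 0,"tz": 0,"twist": 0,"fingers": 1},{"tx": 0,"ty": 0,"tz": 0,"twist": 0,"fingers": 1}]'

```text
time_s: 14.23
position: [0.5181, -0.1354, 0.0554]
tcp_rot: [-0.14, -3.138, -0.001]
ft_force: [1.2, 5.2, 1.4]
opening: 0.0309
```

```bash
python3 - <<'E'
from h import *
s=bot.state();print(s['time_s'],s['position'],s['opening'],s['ft_force'],s['wrist_torque'])
im=snapshot('wrist')[:,:,::-1].copy();cv2.imwrite('pics/w9.png',im)
a=cv2.imread('pics/w7.png')[225:290,270:370];b=im[225:290,270:370]
cv2.imwrite('pics/w79.png',cv2.resize(np.hstack([a,b]),None,fx=4,fy=4,interpolation=2))
print(cv2.absdiff(a,b).mean())
E
```

```text
14.2333 [ 0.51812838 -0.1353535   0.05541869] 0.030875101875603876 [1.24017938 5.23859616 1.38139083] [ 0.96264759 -0.16765902 -0.02283151]
2.3315384615384613
```

View pics/w79.png

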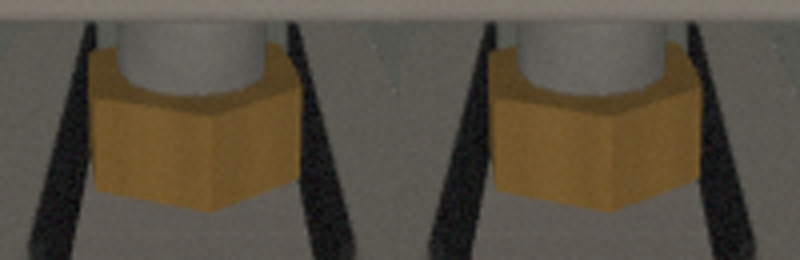

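The view is unchanged over 4.2 s: opening and forces are steady, and the head's corner edge is still at the same pixel. The bolt is held, so I'm handing in.

```bash
python3 -c "
from bench import bot
bot.sign_off()"
```

```text
the job is handed in; nothing more can be done
```

I slid the cover right to its stop, gripped the bolt head in the gap, and handed the job in at about 14 s while still holding it.

- **Cover:** I gripped the red knob and slid it about 124 mm, until further pushing raised the force to about 20 N with no movement. The last top and scene pictures show the cover still open.
- **Grip:** I put the grasp point at [0.518, -0.135, 0.074], within a few mm of my measured head position. The fingers read 30.9 mm against the 30 mm flats, so the head is either slightly out of square or the reading is a little high.
- **Bolt held:** Over the last 4 s the opening, side force (about 5 N) and moment stayed level. The head looked the same in the wrist pictures from before and after. I couldn't read its angle or the grip force directly, so these are indirect checks.
- **Bystanders:** The multimeter and screwdriver look unmoved in the top view. The tape is partly hidden by the arm there, but nothing came near it.
- **Disagreement:** Fits of the rig's height left free came out 4–7 mm lower than the heights given. I aimed between the measured and stated heights, well inside the 20 mm allowed.

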